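# Close up the cocktail shaker from its drip stands

### The arm

A 7-joint arm with a two-finger parallel gripper is mounted at the origin on a cart in front of the work surface, level with it; the furniture and walls round the work are solid. World frame = base frame: x ahead of the robot, y to its left, z up, the work surface at z = 0. Lengths are in m, angles in rad, forces in N, time in s.
With the tool pointing down it reaches from about 0.4 to 0.85 m from the base axis. Payload 4.5 kg.
Tool frame: the origin (TCP) lies midway between the tips of the shut fingers; the grasp point (between the pads) lies 19 mm behind it; z points along the fingers, y is the line along which they close (so a half turn about z gives the same grasp; the last joint's range is limited). The gripper opens to 88 mm and grips with 3 to 60 N. Pads are 18 mm wide; open, the fingers measure 123 mm over their backs; the gripper's body (75 mm by 187 mm) begins 45 mm behind the grasp point.
Start: joints at [1.293, 0.689, -0.195, 1.565, 0.157, 0.902, -0.215], TCP at [0.192, -0.595, 0.239] pointing down, gripper open.
Joint ranges: [-3.01, 3.01], [-0.46, 2.08], [-1.47, 1.51], [0.13, 2.56], [-1, 4.14], [0.04, 2.09], [-2.66, 2.66]. Speed limits (rad/s): [2.57, 2.57, 3.14, 3.14, 3.14, 3.14, 3.14].

### API

Orientations are given as a unit quaternion [x, y, z, w].
In Python, from bench import get_obs, capture, camera_info, sign_off, recognise, trace gives the robot as it stands.
- The arm moves only by the tool arm_command, never from a script. Its arguments are lists of equal length, an entry for each row: "delta_pos": the shift along the tool's x, y, z in cm, a list of three; "turn": the turn about the tool's z in degrees; "grip": the opening, from 0 (shut) to 1 (fully open). A call has 1 to 10 rows; each row is the pose to reach, as a shift and turn from the pose commanded when the call began, along the tool's axes at that moment; what a row does not reach only later rows make up. A row lasts 1/8 s, in which the tool goes at most 62.5 mm and 10.7 degrees, less where a joint would pass 70% of its speed; a pose out of reach is approached as far as the arm can. A call with a gripper value outside its range is refused whole. The fingers move at their own pace and stop on an object; the grip force is fixed at half the most. Time passes only in rows, so rows that repeat a pose let the fingers close. It gives the time, the measured TCP pose, the force, the opening and the grip force at its end, in the units of the state.
- get_obs(): the state, without advancing time (a new reading comes with each control period).
- capture(name): name is "scene" or "top"; returns (picture, depth): 400x640x3 uint8, blue, green, red; 400x640 float32, m along the optical axis (not along the pixel's ray), 0 where there is no reading.
- camera_info(name): a dict with "fovy" (degrees; the focal length in pixels is half the picture's height over the tangent of half this angle, whatever the lens; pixels are square), "cx", "cy" (the principal point, pixels), "pose" (4x4, takes a point from camera to world coordinates). Camera axes: x right, y up, looking along -z (the intrinsics and any distortion apply to the point x, -y, -z); pixel columns grow to the right and rows downward; lengths in m; the calibration is good to about 2 mm. A picture is of the moment at which its call begins. camera_info takes no time and is no camera call.
- sign_off(): hands the job in; it is judged then, once.
Trained networks look in the newest picture that a camera, given by its name, has taken for a name from the list of things; names that differ only in an ending like _2 or _b are one class to them, and where a whole thing is asked for, a point or a joint stands for the part that bears it (a point fixed in the world has none). Each returns a list of dicts, best first, with "p" (0 to 1); they miss things now and then, are a little off and sometimes report something else, mostly with a low value. They report only what shows in the picture. A call takes as long as a camera call. They do not tell look-alikes from the thing itself.
- recognise(camera, label): "rect" ([left, top, right, bottom] as shares, 0 to 1, of the picture: columns of its width, rows of its height, round what is visible of it).
- trace(camera, label): "mask" (400x640 bool, what is visible of it) and "rect" ([left, top, right, bottom] as shares, 0 to 1, of the picture: columns of its width, rows of its height, round what is visible of it).
The state is a dict: "time": time; "qpos": joint angles; "qd": joint speeds; "joint_efforts": joint torques, N m; "position": TCP position; "eef_rot": TCP orientation; "contact_force": force on the tool from outside, world axes, zero at the start; "wrist_torque": the same for the moment, N m; "grip_width": finger opening in m; "grasp_force": force on a finger pad.
Only numpy, scipy, OpenCV 4.12 (cv2) and the standard library are available. Lean on these libraries where they do the work, as an engineer would, in place of code of your own. Each camera call takes 0.05 s, during which the arm holds its last target. There are 200 camera calls.

### The job

Close up the brass cocktail shaker: take the strainer top out of its slanted drip stand and seat its tapered skirt fully home in the shaker's mouth, then take the cap off the other slanted stand and seat it fully home over the top's tapered nose. Work gently, leave the shaker standing upright where it is, and do not disturb the other things on the worktop.

Things in the scene. Friction and masses are not known exactly. Their poses are not given: they have to be found in the camera images.
- shaker: open cocktail shaker tumbler, plain brass, loose, upright, 0.28-0.48 kg; slightly conical, 75 mm across at the rim, 65 mm at the foot, 134.5 mm high. Hollow: bore 68 to 70 mm at the rim, 66 mm 28 mm further down. Origin: centre of its underside; z up its axis; yaw meaningless
- shaker_mouth (a point): centre of the shaker's mouth, in the plane of its rim; z up
- strainer_top: brass strainer top, loose, 0.08-0.15 kg. Origin: centre of flange underside, z up its axis. Tapered skirt below: 68 mm across at flange, 53 at its end z=-28 mm. Flange 78 mm, 4 thick; dome to z=14; straight neck 46 mm across z=14 to 36 (grip); tapered nose 41 mm at z=36, 33 at z=60. Starts in the hole stand's hole, axis square to its panel (30 deg). Seated: flange on rim, origin at shaker_mouth
- nose (a point): on the strainer top's axis, at the shoulder where the neck ends and the nose begins (36 mm above its origin); z as the top's
- cap: brass cap, loose, 0.05-0.1 kg, cup open below. Origin: centre of its mouth, z along its axis to the closed end. Outside 49 mm across, straight to z=36 mm, rounded crown to 45; bore 43 mm at the mouth, 34 at 27 mm depth. Starts over the peg of the peg stand, axis square to its panel (30 deg from vertical). Seated: its mouth lies on the strainer top's shoulder, origin at point nose
- hole_stand: fixed light wooden drip stand, base 108 x 112 mm; a panel 112 x 112 x 12 mm on posts slopes 30 degrees down to the stand's -x side (towards the robot at yaw 0), with a through hole 71.5 mm across, square to it. Origin: centre of the base on the worktop; the panel's upper face is 60 mm above it at the middle, 88 mm at the high edge, 32 mm at the low one
- peg_stand: fixed light wooden drip stand, same as the hole stand (origin, panel and slope too), but with a peg square to its panel instead of a hole: 39 mm across at the foot, 33 mm at its end, 20 mm long
- jigger: bystander: brass double measuring cup, hourglass-shaped, 45 mm across, 88 mm high, upright; origin at the centre of its underside
- spice_jar: bystander: small jar with dark lid, 44 mm across, 105 mm high; origin at the centre of its underside
- pepper_mill: bystander: copper pepper mill with black head, 53 mm across, 125 mm high; origin at the centre of its underside
- copper_mug: bystander: copper mug, 86 mm across, 119 mm over its handle, 83 mm high; origin under the middle of these 119 mm
- salt_box: bystander: round wooden box, 85 mm across, 60 mm high; origin at the centre of its underside
- timer: bystander: red and white round kitchen timer, 64 mm across, 56 mm high; origin at the centre of its underside
Not all that is in view belongs to the job. What is shaped like the cap but purple is not meant.

How it is judged:
On the way, in this order (a step that is already met when the one before it is completed fails the run):
1. the strainer top sits fully home in the shaker's mouth, the cap not yet on it (horizontal distance between strainer_top and shaker_mouth below 0.0025 m and z of strainer_top in the frame of shaker_mouth between -0.003 and 0.0025 m and angle between the z axis of strainer_top and the z axis of shaker, either way round below 0.05 rad and angle between strainer_top's own z axis and vertical below 0.07 rad and distance between cap and nose above 0.03 m), for 0.3 s.
2. the cap sits fully home over the strainer top's nose (horizontal distance between strainer_top and shaker_mouth below 0.0025 m and z of strainer_top in the frame of shaker_mouth between -0.003 and 0.0025 m and angle between the z axis of strainer_top and the z axis of shaker, either way round below 0.05 rad and angle between strainer_top's own z axis and vertical below 0.07 rad and horizontal distance between cap and nose below 0.0025 m and z of cap in the frame of nose between -0.003 and 0.0025 m and angle between the z axis of cap and the z axis of strainer_top, either way round below 0.06 rad and angle between cap's own z axis and vertical below 0.1 rad), for 0.3 s.
At the end, for the whole second after the job is handed in: Shaker upright (0.05 rad), within 40 mm of its start; strainer top in its mouth and cap on the nose, each within 2.5 mm sideways and -3 to +2.5 mm in height of home, axes within 0.05 (top to shaker) and 0.06 rad (cap to top), upright within 0.07 and 0.1 rad; all at rest (10 mm/s) (all of step 2 and angle between shaker's own z axis and vertical below 0.05 rad and height (world z) of shaker below 0.005 m and distance of shaker from where it was at the start of the episode below 0.04 m and linear speed of each of shaker, strainer_top, cap below 0.01 m/s); the robot touches nothing.
It fails at once if a bystander is moved more than 30 mm or tipped more than 0.3 rad (distance of any of jigger, spice_jar, pepper_mill, copper_mug, salt_box, timer from where it was at the start of the episode above 0.03 m or angle between any of jigger, spice_jar, pepper_mill, copper_mug, salt_box, timer's own z axis and vertical above 0.3 rad).
It fails at once if the strainer top strikes or presses the shaker with more than 60 N, or the cap the strainer top (contact force between strainer_top and shaker above 60 N or contact force between cap and strainer_top above 60 N).
It fails at once if the shaker is tipped more than 0.35 rad (angle between shaker's own z axis and vertical above 0.35 rad).
It also fails if it takes over 64 s, if anything falls off the work surface, if the arm or the gripper's body presses on something with over 40 N, if the wrist force passes 120 N, or if a joint passes its speed limit or range.

## Working session

There is one attempt and no reset: what is moved stays moved. The work goes in short steps, Python scripts to look and compute and a tool call to move; the robot and the scene stay as the last step left them, time stands still between calls to the robot, and variables do not carry over. Pictures are saved under pics/ and viewed, at most 10 in all, crops included, and the job is handed in when it is done.

Besides the shell and the picture viewer there is one more tool, called after "Emit:" as a command line: name --pt "numbers of a row" for each row, then --argument value for the rest. arm_command: Moves the arm, as the interface text tells. Its arguments: {"type":"object","properties":{"delta_pos":{"type":"array"},"turn":{"type":"array"},"grip":{"type":"array"}},"required":["delta_pos","turn","grip"]}

```bash
ls; mkdir -p pics; cat > h.py <<'E'
import numpy as np, cv2
from bench import *
def world(name, d, uv):
    i=camera_info(name); f=200/np.tan(np.radians(i["fovy"])/2); uv=np.asarray(uv,float)
    x=(uv[...,0]-i["cx"])/f; y=(uv[...,1]-i["cy"])/f
    P=np.stack([x*d,-y*d,-d,np.ones_like(d)],-1)
    return (P@np.array(i["pose"]).T)[...,:3]
def cloud(name,depth):
    v,u=np.mgrid[:400,:640]
    return world(name,depth.astype(float),np.stack([u,v],-1))
E
python3 - <<'E'
from h import *
o=get_obs();print(o)
for n in ["scene","top"]:
    p,d=capture(n); i=camera_info(n); print({k:np.round(v,3) if k!='x' and not isinstance(v,str) else v for k,v in i.items()})
    cv2.imwrite(f"pics/{n}.png",p); np.save(f"{n}.npy",d); W=cloud(n,d)
    for l in ["shaker","strainer_top","cap","hole_stand","peg_stand"]:
        for r in trace(n,l)[:3]:
            m=r["mask"]&(d>0); print(n,l,round(r["p"],2),(np.array(r["rect"])*[640,400,640,400]).round(), np.median(W[m],0).round(3) if m.any() else None, W[m][:,2].max().round(3) if m.any() else None)
E
```

```text
pics
{'time': 0.0, 'qpos': array([ 1.292793  ,  0.68999093, -0.19446274,  1.5663549 ,  0.15727648,
        0.90249565, -0.21510039]), 'qd': array([-0.00011349, -0.00042785,  0.00092351, -0.00097392,  0.00063342,
        0.00100616, -0.00041529]), 'joint_efforts': array([ 1.30029157e-04, -5.27564907e+01, -1.26723614e+00, -1.53429902e+01,
       -5.27932984e-02,  6.50344271e-03,  1.67278654e-04]), 'position': array([ 0.19146908, -0.59427584,  0.2379015 ]), 'eef_rot': array([ 9.87869079e-01,  1.55286239e-01, -2.17708297e-04, -9.05760585e-04]), 'contact_force': array([-0.40922724,  0.44601805,  0.23871668]), 'wrist_torque': array([-0.03199969, -0.0484494 , -0.02740548]), 'grasp_force': 0.0, 'grip_width': 0.08795725884524432}
{'fovy': np.float64(53.261), 'cx': np.float64(323.352), 'cy': np.float64(192.911), 'pose': array([[-0.876,  0.322, -0.359,  0.077],
       [-0.482, -0.576,  0.66 ,  0.75 ],
       [ 0.005,  0.751,  0.66 ,  0.931],
       [ 0.   ,  0.   ,  0.   ,  1.   ]])}
scene shaker 0.77 [236. 248. 272. 301.] [0.543 0.27  0.091] 0.139
scene shaker 0.39 [324. 170. 339. 201.] [ 0.54
[... 675 characters left out ...]
ray([[-0.022,  0.997, -0.077,  0.431],
       [-1.   , -0.021,  0.013, -0.05 ],
       [ 0.012,  0.077,  0.997,  1.345],
       [ 0.   ,  0.   ,  0.   ,  1.   ]])}
top shaker 0.73 [182. 181. 217. 210.] [0.555 0.277 0.061] 0.137
top shaker 0.21 [289. 151. 334. 197.] [ 0.614 -0.042  0.059] 0.105
top strainer_top 0.64 [294. 159. 322. 188.] [ 0.605 -0.037  0.083] 0.121
top cap 0.85 [424. 231. 442. 249.] [ 0.43  -0.375  0.042] 0.053
top cap 0.77 [400. 189. 421. 209.] [ 0.535 -0.304  0.096] 0.113
top cap 0.71 [390. 230. 414. 246.] [ 0.42  -0.287  0.042] 0.051
top hole_stand 0.73 [287. 151. 332. 195.] [ 0.616 -0.039  0.06 ] 0.105
top peg_stand 0.68 [383. 171. 429. 219.] [ 0.558 -0.3    0.062] 0.093
```

```bash
python3 - <<'E'
import cv2,numpy as np
a=cv2.imread("pics/top.png"); b=cv2.imread("pics/scene.png")
cv2.imwrite("pics/c1.png",cv2.resize(a[120:320,150:470],(800,500),interpolation=cv2.INTER_CUBIC))
cv2.imwrite("pics/c2.png",cv2.resize(b[130:320,200:440],(800,600),interpolation=cv2.INTER_CUBIC))
E
```

```text
(no output)
```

View pics/c1.png

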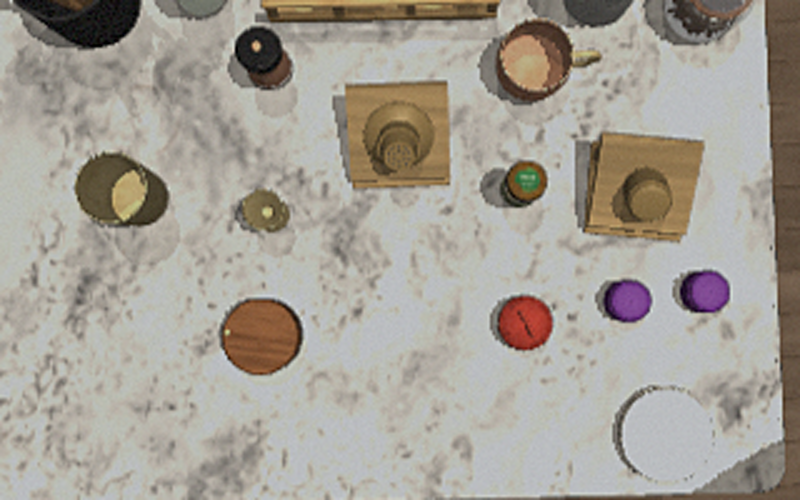

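View pics/c2.png

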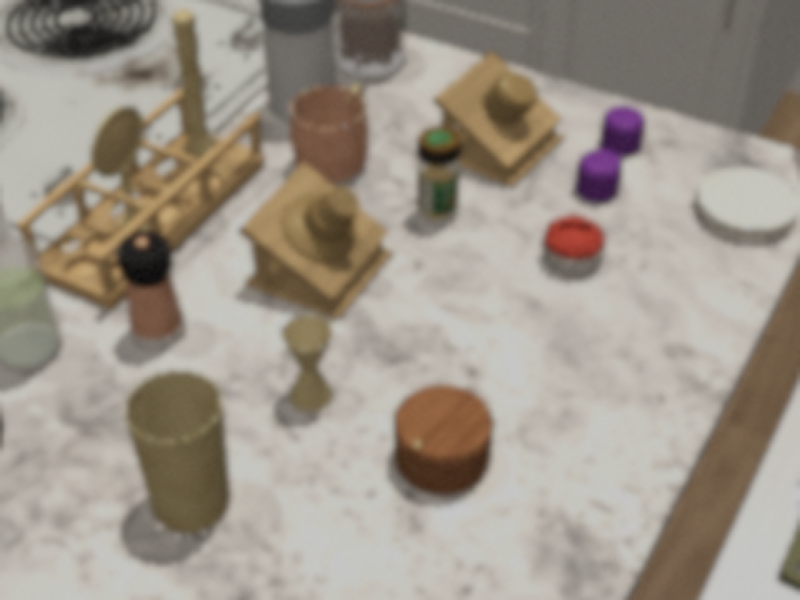

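```bash
cat > fit.py <<'E'
from h import *
from scipy.optimize import least_squares
TOP=np.array([[0,0],[39,0],[39,4],[23,14],[23,36],[20.5,36],[16.5,60],[0,60]])/1e3
CAP=np.array([[24.5,0],[24.5,36],[20,42.5],[12,45],[0,45]])/1e3
SH=np.array([[32.5,0],[37.5,134.5],[34.5,134.5],[33,106.5],[32.5,4],[0,4]])/1e3
def dist(r,z,prof):
    P=np.stack([r,z],-1)[:,None]; A=prof[:-1]; B=prof[1:]; d=B-A
    t=np.clip(((P-A)*d).sum(-1)/(d*d).sum(-1),0,1)
    return np.linalg.norm(P-A-t[...,None]*d,axis=-1).min(1)
def axis(yaw,tilt): return np.array([-np.sin(tilt)*np.cos(yaw),-np.sin(tilt)*np.sin(yaw),np.cos(tilt)])
def rz(pts,o,a):
    q=pts-o; z=q@a; return np.linalg.norm(q-z[:,None]*a,axis=1),z
def fit(pts,prof,o0,yaw0=0,tilt=np.radians(30),free=True,n=600):
    pts=pts[np.random.default_rng(0).permutation(len(pts))[:n]]
    f=lambda p: dist(*rz(pts,p[:3],axis(p[3]*10 if free else yaw0,tilt)),prof)
    s=least_squares(f,[*o0,yaw0/10],loss="soft_l1",f_scale=.003,x_scale=.01,diff_step=1e-3)
    return s.x[:3],s.x[3]*10 if free else yaw0,np.median(np.abs(f(s.x)))
E
cat > m1.py <<'E'
from fit import *
def getmask(n,l,near,tol=.06):
    d=D[n]
    for r in trace(n,l):
        m=r["mask"]&(d>0)
        if m.sum()>20 and np.linalg.norm(np.median(W[n][m],0)[:2]-near)<tol: return m
D={};W={}
for n in ["scene","top"]:
    p,d=capture(n);D[n]=d;W[n]=cloud(n,d)
    for name,near in [("hole_stand",(.612,-.03)),("peg_stand",(.55,-.295))]:
        # panel plane from raw cloud around
        w=W[n]; m=(np.abs(w[...,0]-near[0])<.055)&(np.abs(w[...,1]-near[1])<.055)&(w[...,2]>.02)
        P=w[m]; o=np.array([*near,.06]); best=None
        rng=np.random.default_rng(1)
        for _ in range(400):
            q=P[rng.choice(len(P),3,False)]; nn=np.cross(q[1]-q[0],q[2]-q[0]); L=np.linalg.norm(nn)
            if L<1e-5: continue
            nn/=L; nn*=np.sign(nn[2])
            if not .75<nn[2]<.95: continue
            k=np.abs((P-q[0])@nn)<.003
            if best is None or k.sum()>best.sum(): best=k
        Q=P[best]; c=Q.mean(0); nn=np.linalg.svd(Q-c)[2][2]; nn*=np.sign(nn[2])
        print(n,name,"plane tilt",np.degrees(np.arccos(nn[2])).round(1),"yaw",np.degrees(np.arctan2(-nn[1],-nn[0])).round(1),"N",len(Q),"rms",np.std((Q-c)@nn).round(4),"z@near",(c[2]-(nn[:2]@(np.array(near)-c[:2]))/nn[2]).round(4), "bbox",Q.min(0).round(3),Q.max(0).round(3))
    for l,prof,near,o0 in [("strainer_top",TOP,(.6,-.03),(.612,-.03,.06)),("cap",CAP,(.53,-.3),(.55,-.295,.062))]:
        m=getmask(n,l,near)
        if m is None: print(n,l,"none"); continue
        m=cv2.erode(m.astype(np.uint8),np.ones((2,2)))>0
        for fr in (True,False): o,y,e=fit(W[n][m],prof,o0,0 if l[0]=='s' else -.15,free=fr); print(n,l,m.sum(),o.round(4),np.degrees(y).round(1),e.round(4))
    m=getmask(n,"shaker",(.55,.275))
    if m is not None:
        o,y,e=fit(W[n][m],SH,(.55,.275,0),0,0.,False); print(n,"shaker",m.sum(),o.round(4),e.round(4))
    print(n,"table z",np.median(W[n][225:240,300:330].reshape(-1,3),0).round(4))
E
python3 m1.py
```

```text
scene hole_stand plane tilt 29.9 yaw -0.0 N 441 rms 0.0015 z@near 0.0636 bbox [ 0.56  -0.084  0.032] [0.659 0.021 0.091]
scene peg_stand plane tilt 30.2 yaw -7.2 N 394 rms 0.0015 z@near 0.0629 bbox [ 0.496 -0.35   0.031] [ 0.599 -0.245  0.091]
scene strainer_top 381 [ 0.6083 -0.0375  0.0608] 2.6 0.0011
scene strainer_top 381 [ 0.6082 -0.038   0.0611] 0.0 0.0011
scene cap 167 [ 0.5442 -0.3095  0.0612] -5.9 0.0014
scene cap 167 [ 0.5441 -0.31    0.0613] -8.6 0.0014
scene shaker 1232 [0.5489 0.2622 0.0073] 0.0006
scene table z [5.162e-01 4.000e-04 1.400e-03]
top hole_stand plane tilt 30.1 yaw 2.0 N 688 rms 0.0016 z@near 0.0595 bbox [ 0.563 -0.085  0.029] [0.662 0.019 0.09 ]
top peg_stand plane tilt 29.3 yaw -5.4 N 747 rms 0.0016 z@near 0.0598 bbox [ 0.498 -0.35   0.03 ] [ 0.603 -0.248  0.09 ]
top strainer_top 545 [ 0.6096 -0.0374  0.0588] 1.3 0.0011
top strainer_top 545 [ 0.6097 -0.0374  0.0588] 0.0 0.0011
top cap 280 [ 0.5456 -0.309   0.0592] -8.5 0.0011
top cap 280 [ 0.5456 -0.309   0.0592] -8.6 0.0011
top shaker 845 [0.5514 0.2613 0.0011] 0.0006
top table z [ 0.4483 -0.0496 -0.0007]
```

Emit:
arm_command --pt "2.5 -1.8 0" --pt "7 -5.1 0" --pt "12.5 -9.1 0.5" --pt "18.5 -13.4 1" --pt "24.5 -17.8 1.5" --pt "30.5 -22.2 2" --pt "36.5 -26.5 2.5" --pt "42.5 -30.9 3" --pt "48 -34.9 3.5" --pt "52 -37.8 3.8" --turn '[0, 2, 4, 6, 8, 10, 12, 14, 16, 17]' --grip '[1, 1, 1, 1, 1, 1, 1, 1, 1, 1]'

```text
time: 2.25
position: [0.5381, -0.1203, 0.2046]
eef_rot: [1.0, 0.007, 0.0, 0.0]
contact_force: [0.9, -0.7, -1.3]
grip_width: 0.0883
grasp_force: 0.0
```

Emit:
arm_command --pt "2 -2 0" --pt "3.5 -3.6 0" --pt "3.5 -3.6 0" --pt "3.5 -3.6 0" --turn '[0, 0, 0, 0]' --grip '[1, 1, 1, 1]'

```text
time: 2.75
position: [0.5702, -0.0874, 0.2045]
eef_rot: [1.0, 0.006, -0.001, 0.001]
contact_force: [-0.4, -0.4, -0.0]
grip_width: 0.0882
grasp_force: 0.0
```

Emit:
arm_command --pt "1.4 -2.5 0" --pt "2.8 -4.9 0" --pt "2.8 -4.9 3" --pt "2.8 -4.9 6" --pt "2.8 -4.9 9" --pt "2.8 -4.9 11" --pt "2.8 -4.9 11.5" --pt "2.8 -4.9 11.5" --turn '[0, 0, 0, 0, 0, 0, 0, 0]' --grip '[1, 1, 1, 1, 1, 1, 1, 1]'

```text
time: 3.75
position: [0.5984, -0.0372, 0.0899]
eef_rot: [1.0, 0.007, 0.0, 0.0]
contact_force: [0.3, -0.5, 0.2]
grip_width: 0.0879
grasp_force: 0.0
```

```bash
python3 - <<'E'
from h import *
p,_=capture("scene"); q,_=capture("top")
a=cv2.resize(p[140:260,250:350],(480,576),interpolation=cv2.INTER_CUBIC)
cv2.imwrite("pics/g1.png",a); o=get_obs(); print(o["position"],o["contact_force"])
E
```

```text
[ 0.59909923 -0.03667061  0.09054252] [ 0.0816962  -0.32189247  0.89441597]
```

View pics/g1.png

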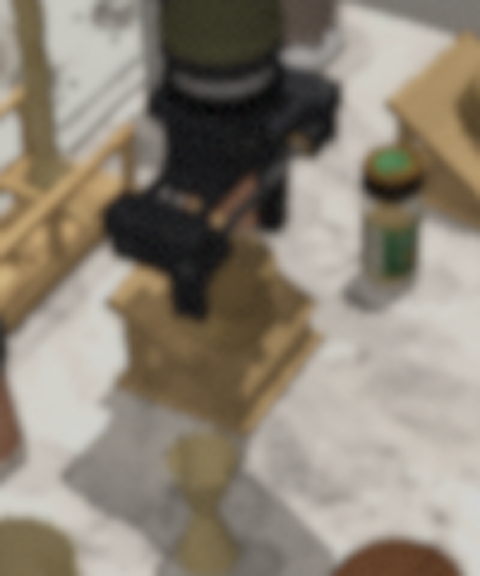

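Emit:
arm_command --pt "0 0 0.6" --pt "0 0 1.1" --pt "0 0 1.1" --pt "0 0 1.1" --pt "0 0 1.1" --pt "0 0 1.1" --pt "0 0 1.1" --pt "0 0 1.1" --turn '[0, 0, 0, 0, 0, 0, 0, 0]' --grip '[1, 1, 0.6, 0.5, 0.4, 0.4, 0.4, 0.4]'

```text
time: 4.85
position: [0.5986, -0.0361, 0.0786]
eef_rot: [1.0, 0.008, 0.0, 0.0]
contact_force: [-0.1, 0.1, -0.1]
grip_width: 0.0454
grasp_force: 30.0
```

Emit:
arm_command --pt "-0.25 0 -0.43" --pt "-0.5 0 -0.87" --pt "-1 0 -1.73" --pt "-1.5 0 -2.6" --pt "-2 0 -3.46" --pt "-3 0 -5.2" --pt "-3 0 -9" --pt "-3 0 -13" --pt "-3 0 -13" --pt "-3 0 -13" --turn '[0, 0, 0, 0, 0, 0, 0, 0, 0, 0]' --grip '[0.4, 0.4, 0.4, 0.4, 0.4, 0.4, 0.4, 0.4, 0.4, 0.4]'

```text
time: 6.1
position: [0.5677, -0.0365, 0.2085]
eef_rot: [1.0, 0.008, -0.0, 0.0]
contact_force: [0.3, 0.3, -1.1]
grip_width: 0.0454
grasp_force: 30.0
```

```bash
cat > m2.py <<'E'
from fit import *
import sys
o=get_obs(); tcp=o["position"]; print(tcp.round(4),o["grip_width"],o["contact_force"].round(2))
for n in ["scene","top"]:
    p,d=capture(n); w=cloud(n,d); cv2.imwrite(f"pics/{n}_{o['time']:.1f}.png",p)
    for r in trace(n,"strainer_top")[:3]:
        m=r["mask"]&(d>0); m&=(np.linalg.norm(w-tcp,axis=-1)<.09)
        if m.sum()<40: continue
        P=w[m]
        def f(q):
            a=np.array([q[3],q[4],1]); a/=np.linalg.norm(a); return dist(*rz(P,q[:3],a),SK)
        SK=np.concatenate([[[0,-.028],[.0265,-.028],[.034,0]],TOP[1:]])
        for t0 in (-.57,-.2):
            s=least_squares(f,[*(tcp-.022*np.array([t0,0,1])),t0,0],loss="soft_l1",f_scale=.003,diff_step=1e-3,x_scale=[.01]*3+[.3]*2)
            print(n,round(r["p"],2),m.sum(),"origin",s.x[:3].round(4),"tiltdeg x,y",np.degrees(np.arctan(s.x[3:])).round(1),"med",np.median(np.abs(f(s.x))).round(4),"cost",s.cost.round(6))
E
python3 m2.py
```

```text
[ 0.5677 -0.0365  0.2085] 0.04539781760650778 [ 0.25  0.27 -1.06]
scene 0.65 386 origin [ 0.5773 -0.037   0.1913] tiltdeg x,y [-29.   -0.6] med 0.0011 cost 0.000915
scene 0.65 386 origin [ 0.5773 -0.037   0.1913] tiltdeg x,y [-29.   -0.6] med 0.0011 cost 0.000915
```

Emit:
arm_command --pt "0 -1 -1" --pt "-0.3 -4 -2" --pt "-0.8 -8 -2" --pt "-1.2 -12.5 -2" --pt "-1.6 -17 -2" --pt "-2 -21 -2" --pt "-2.4 -25 -2" --pt "-2.7 -28 -2" --pt "-2.8 -29.9 -2" --pt "-2.8 -29.9 -2" --turn '[0, 0, 0, 0, 0, 0, 0, 0, 0, 0]' --grip '[0.4, 0.4, 0.4, 0.4, 0.4, 0.4, 0.4, 0.4, 0.4, 0.4]'

```text
time: 7.55
position: [0.5356, 0.2638, 0.2285]
eef_rot: [1.0, 0.009, -0.0, -0.0]
contact_force: [-0.3, -0.9, -0.7]
grip_width: 0.0451
grasp_force: 30.0
```

```bash
cat >> m2.py <<'E'
    for r in trace(n,"shaker")[:2]:
        m=r["mask"]&(d>0)
        if m.sum()<100 or abs(np.median(w[m][:,1])-.27)>.05: continue
        oo,y,e=fit(w[m],SH,(.55,.262,0),0,0.,False); print(n,"shaker",m.sum(),oo.round(4),e.round(4))
E
python3 m2.py
```

```text
[0.5356 0.2638 0.2285] 0.04505305121341991 [-0.26 -0.91 -0.69]
scene 0.7 482 origin [0.5451 0.2628 0.21  ] tiltdeg x,y [-29.1  -1.1] med 0.0008 cost 0.000492
scene 0.7 482 origin [0.5451 0.2628 0.21  ] tiltdeg x,y [-29.1  -1.1] med 0.0008 cost 0.000492
scene shaker 1206 [0.5493 0.262  0.0041] 0.0006
top 0.68 93 origin [0.5487 0.2436 0.2124] tiltdeg x,y [-38.6  11.7] med 0.001 cost 0.000771
top 0.68 93 origin [0.5359 0.2657 0.224 ] tiltdeg x,y [-14.2   3.9] med 0.002 cost 0.000707
```

Emit:
arm_command --pt "0 0.1 1" --pt "0 0.1 2.5" --pt "0 0.1 4" --pt "0 0.1 5" --pt "0 0.1 5.5" --pt "0 0.1 5.7" --pt "0 0.1 5.7" --turn '[0, 0, 0, 0, 0, 0, 0]' --grip '[0.4, 0.4, 0.4, 0.4, 0.4, 0.4, 0.4]'

```text
time: 8.72
position: [0.5361, 0.261, 0.1718]
eef_rot: [1.0, 0.008, 0.0, 0.0]
contact_force: [-0.7, -0.3, -0.6]
grip_width: 0.0454
grasp_force: 30.0
```

Emit:
arm_command --pt "0 0 0.2" --pt "0 0 0.3" --pt "0 0 0.3" --turn '[0, 0, 0]' --grip '[0.4, 0.4, 0.4]'

```text
time: 9.1
position: [0.5373, 0.2616, 0.1698]
eef_rot: [1.0, 0.007, 0.002, -0.001]
contact_force: [-0.3, -0.8, 5.5]
grip_width: 0.0451
grasp_force: 30.0
```

Emit:
arm_command --pt "0.2 0 0.1" --pt "0.4 0 0.2" --pt "0.6 0 0.3" --pt "0.6 0 0.3" --turn '[0, 0, 0, 0]' --grip '[0.4, 0.4, 0.4, 0.4]'

```text
time: 9.6
position: [0.543, 0.2615, 0.1663]
eef_rot: [1.0, 0.007, 0.001, -0.001]
contact_force: [-0.7, -0.8, 4.9]
grip_width: 0.0449
grasp_force: 30.0
```

```bash
python3 m2.py
```

```text
[0.543  0.2615 0.1663] 0.04493758581185313 [-0.7  -0.78  4.89]
scene shaker 781 [0.548  0.2622 0.0013] 0.0005
top 0.62 92 origin [0.5473 0.2604 0.1446] tiltdeg x,y [-15.6   2.7] med 0.0009 cost 8.4e-05
top 0.62 92 origin [0.5473 0.2604 0.1446] tiltdeg x,y [-15.6   2.8] med 0.0009 cost 8.4e-05
```

Emit:
arm_command --pt "0.2 0 0.15" --pt "0.4 0 0.3" --pt "0.6 0 0.5" --pt "0.6 0 0.5" --turn '[0, 0, 0, 0]' --grip '[0.4, 0.4, 0.4, 0.4]'

```text
time: 10.4
position: [0.5482, 0.2611, 0.1602]
eef_rot: [1.0, 0.007, -0.0, 0.0]
contact_force: [0.4, -0.2, 4.6]
grip_width: 0.0451
grasp_force: 30.0
```

```bash
python3 m2.py
```

```text
[0.5482 0.2611 0.1602] 0.0451285627286758 [ 0.36 -0.21  4.56]
scene 0.64 505 origin [0.5464 0.2599 0.1393] tiltdeg x,y [-6.3 -0.2] med 0.0008 cost 0.000423
scene 0.64 505 origin [0.5464 0.2599 0.1393] tiltdeg x,y [-6.3 -0.2] med 0.0008 cost 0.000423
scene shaker 718 [0.5468 0.2615 0.0012] 0.0006
top 0.67 138 origin [0.5465 0.2594 0.1367] tiltdeg x,y [-4.7  2.4] med 0.0009 cost 0.000178
top 0.67 138 origin [0.5466 0.2594 0.1367] tiltdeg x,y [-4.7  2.4] med 0.0009 cost 0.000178
```

Emit:
arm_command --pt "0.1 0 0.15" --pt "0.2 0 0.3" --pt "0.2 0 0.45" --pt "0.2 0 0.45" --turn '[0, 0, 0, 0]' --grip '[0.4, 0.4, 0.4, 0.4]'

```text
time: 11.2
position: [0.5514, 0.2615, 0.157]
eef_rot: [1.0, 0.007, 0.001, -0.0]
contact_force: [0.9, 0.4, 7.9]
grip_width: 0.0449
grasp_force: 30.0
```

```bash
python3 m2.py
```

```text
[0.5514 0.2615 0.157 ] 0.04489619955624643 [0.92 0.42 7.91]
scene 0.72 538 origin [0.5468 0.2606 0.1363] tiltdeg x,y [-1.2 -0.1] med 0.0009 cost 0.001319
scene 0.72 538 origin [0.5469 0.2606 0.1363] tiltdeg x,y [-1.3 -0. ] med 0.001 cost 0.001319
scene shaker 766 [0.5475 0.2613 0.0019] 0.0006
top 0.53 176 origin [0.5505 0.2606 0.1382] tiltdeg x,y [-5.2  1.7] med 0.001 cost 0.000816
top 0.53 176 origin [0.5506 0.2606 0.1383] tiltdeg x,y [-5.3  1.6] med 0.001 cost 0.000816
```

Emit:
arm_command --pt "0 0 0.15" --pt "0 0 0.25" --pt "0 0 0.25" --pt "0 0 0.25" --turn '[0, 0, 0, 0]' --grip '[0.4, 0.4, 0.4, 0.4]'

```text
time: 12.0
position: [0.5536, 0.262, 0.1563]
eef_rot: [1.0, 0.007, 0.004, -0.001]
contact_force: [3.0, -0.2, 15.9]
grip_width: 0.045
grasp_force: 30.0
```

Emit:
arm_command --pt "0 0 -0.15" --pt "0 0 -0.2" --pt "0 0 -0.2" --pt "0 0 -0.2" --pt "0 0 -0.2" --pt "0 0 -1" --pt "0 0 -3" --pt "0 0 -6" --pt "0 0 -7" --pt "0 0 -7" --turn '[0, 0, 0, 0, 0, 0, 0, 0, 0, 0]' --grip '[0.4, 0.55, 0.6, 0.9, 1, 1, 1, 1, 1, 1]'

```text
time: 13.25
position: [0.5503, 0.2614, 0.224]
eef_rot: [1.0, 0.008, 0.001, -0.0]
contact_force: [-0.1, -0.3, 0.5]
grip_width: 0.088
grasp_force: 0.0
```

```bash
sed -i 's/-tcp,axis=-1)<.09/-np.array([.549,.262,.16]),axis=-1)<.09/; s/tcp-.022\*np.array(\[t0,0,1\])/np.array([.549,.262,.136])/; s/for t0 in (-.57,-.2)/for t0 in (0,)/' m2.py; python3 m2.py; python3 - <<'E'
import cv2,glob
p=sorted(glob.glob('pics/scene_1*.png'))[-1]; a=cv2.imread(p)
cv2.imwrite('pics/s1.png',cv2.resize(a[200:310,200:310],(550,550),interpolation=cv2.INTER_CUBIC)); print(p)
E
```

```text
[0.5503 0.2614 0.224 ] 0.08795221309733656 [-0.09 -0.33  0.46]
scene 0.79 723 origin [0.5494 0.2609 0.1358] tiltdeg x,y [ 0.4 -0.5] med 0.0008 cost 0.000603
scene 0.72 354 origin [0.5431 0.2675 0.1048] tiltdeg x,y [-3.3 17.8] med 0.0023 cost 0.001458
scene shaker 701 [0.549  0.2619 0.0054] 0.0005
top 0.57 323 origin [0.5508 0.2613 0.1339] tiltdeg x,y [0.3 0.3] med 0.0011 cost 0.000575
pics/scene_13.2.png
```

View pics/s1.png

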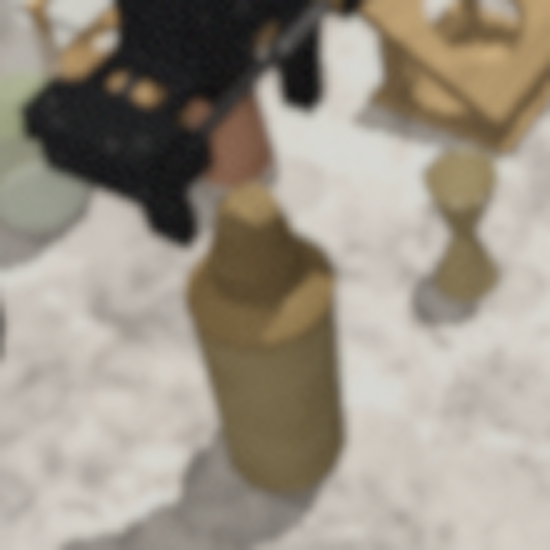

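Emit:
arm_command --pt "0 2 -0.5" --pt "-0.3 6 -0.5" --pt "-0.6 12 -0.5" --pt "-0.9 18 -0.5" --pt "-1.1 24 -0.5" --pt "-1.4 30 -0.5" --pt "-1.7 36 -0.5" --pt "-2 42 -0.5" --pt "-2.3 48 -0.5" --pt "-2.5 52 -0.5" --turn '[0, 1, 2, 3, 4, 5, 6, 7, 8, 8]' --grip '[1, 1, 1, 1, 1, 1, 1, 1, 1, 1]'

```text
time: 14.8
position: [0.5307, -0.2643, 0.2289]
eef_rot: [0.998, -0.065, -0.0, 0.001]
contact_force: [-0.2, 1.2, 0.7]
grip_width: 0.0881
grasp_force: 0.0
```

Emit:
arm_command --pt "0 2 0" --pt "0 4 0" --pt "0 4 0" --pt "0 4 0" --turn '[0, 0, 0, 0]' --grip '[1, 1, 1, 1]'

```text
time: 15.3
position: [0.5285, -0.2968, 0.2285]
eef_rot: [0.998, -0.061, 0.0, -0.001]
contact_force: [0.1, 1.0, -0.1]
grip_width: 0.0882
grasp_force: 0.0
```

```bash
python3 - <<'E'
from h import *
o=get_obs(); q=o["eef_rot"]; y=2*np.arctan2(q[1],q[0]); p=o["position"]
X=np.array([np.cos(y),np.sin(y)]); Y=np.array([np.sin(y),-np.cos(y)])
for t in [(.533,-.3075)]:
    d=np.array(t)-p[:2]; print(p.round(4),np.degrees(y),"cm x,y",d@X*100,d@Y*100)
i,_=capture("top"); cv2.imwrite("pics/cc.png",cv2.resize(i[140:270,360:460],(500,650)[:1]+(600,),interpolation=cv2.INTER_CUBIC))
E
```

```text
[ 0.5285 -0.2968  0.2285] -6.993285030941104 cm x,y 0.5764614954062864 1.0117180662961431
```

View pics/cc.png

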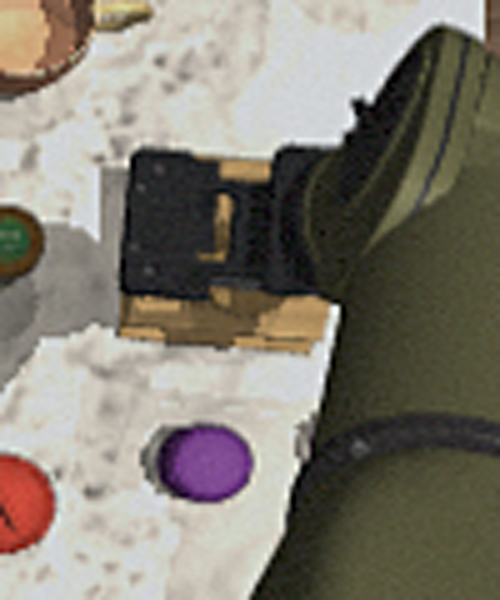

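The brass cap at top-view pixel (410,199) sits on the peg stand. The purple look-alikes at (401,240) and (432,236) stand on the worktop, so the brass one is meant. The gripper now hovers over it.

Emit:
arm_command --pt "0.3 0.5 0" --pt "0.6 1 3" --pt "0.6 1 6" --pt "0.6 1 9" --pt "0.6 1 12" --pt "0.6 1 14" --pt "0.6 1 15.5" --pt "0.6 1 16" --pt "0.6 1 16" --turn '[0, 0, 0, 0, 0, 0, 0, 0, 0]' --grip '[1, 1, 1, 1, 1, 1, 1, 1, 1]'

```text
time: 16.48
position: [0.5329, -0.3094, 0.0687]
eef_rot: [0.998, -0.062, 0.0, 0.0]
contact_force: [1.2, 1.0, -0.1]
grip_width: 0.088
grasp_force: 0.0
```

Emit:
arm_command --pt "0 0 0" --pt "0 0 0" --pt "0 0 0" --pt "0 0 0" --pt "0 0 0" --pt "0 0 0" --turn '[0, 0, 0, 0, 0, 0]' --grip '[0.7, 0.6, 0.45, 0.45, 0.45, 0.45]'

```text
time: 17.23
position: [0.5327, -0.3081, 0.0686]
eef_rot: [0.998, -0.062, -0.0, -0.001]
contact_force: [-0.3, 5.8, 2.8]
grip_width: 0.0489
grasp_force: 30.0
```

Emit:
arm_command --pt "-0.25 0 -0.43" --pt "-0.5 0 -0.87" --pt "-1 0 -1.73" --pt "-1.5 0 -2.6" --pt "-2 0 -3.46" --pt "-2.5 0 -5.2" --pt "-2.5 0 -9" --pt "-2.5 0 -11" --pt "-2.5 0 -11" --turn '[0, 0, 0, 0, 0, 0, 0, 0, 0]' --grip '[0.45, 0.45, 0.45, 0.45, 0.45, 0.45, 0.45, 0.45, 0.45]'

```text
time: 18.35
position: [0.5088, -0.307, 0.1809]
eef_rot: [0.998, -0.062, 0.002, 0.001]
contact_force: [0.2, 0.1, -0.0]
grip_width: 0.0488
grasp_force: 30.0
```

```bash
python3 - <<'E'
from fit import *
o=get_obs(); tcp=o["position"]; q=o["eef_rot"]; print(tcp.round(4),o["grip_width"],np.degrees(2*np.arctan2(q[1],q[0])))
p,d=capture("scene"); w=cloud("scene",d)
for r in trace("scene","cap")[:3]:
    m=r["mask"]&(d>0)&(np.linalg.norm(w-tcp,axis=-1)<.08)
    if m.sum()<40: continue
    oo,y,e=fit(w[m],CAP,tcp+np.array([0,0,-.005]),-.12); print(r["p"],m.sum(),oo.round(4),np.degrees(y),e)
# free-spot heights map 5cm grid from earlier top cloud
W=cloud("top",np.load("top.npy"))
for x in np.arange(.36,.56,.04):
    print(round(x,2),[int(1000*np.nanmax(np.r_[0,W[(abs(W[...,0]-x)<.02)&(abs(W[...,1]-y)<.02)][:,2]])) for y in np.arange(-.24,.26,.04)])
cv2.imwrite("pics/cap1.png",p)
E
```

```text
[ 0.5088 -0.307   0.1809] 0.04883516788376295 -7.146356166137992
0.36 [7, 44, 45, 7, 6, 6, 7, 7, 62, 63, 64, 5, 8]
0.4 [6, 56, 60, 6, 8, 7, 6, 7, 64, 63, 61, 7, 7]
0.44 [9, 41, 47, 9, 7, 1344, 7, 5, 60, 62, 59, 7, 8]
0.48 [9, 6, 7, 5, 7, 7, 6, 8, 7, 7, 5, 6, 6]
0.52 [55, 107, 111, 6, 5, 6, 5, 7, 89, 89, 5, 5, 136]
0.56 [75, 110, 111, 7, 44, 114, 52, 7, 92, 90, 6, 6, 136]
```

Emit:
arm_command --pt "-1 -3 0" --pt "-3 -8 0" --pt "-5 -13 0" --pt "-7 -18 0" --pt "-9 -23 0" --pt "-10.2 -25.6 0" --pt "-10.2 -25.6 5" --pt "-10.2 -25.6 10" --pt "-10.2 -25.6 14" --pt "-10.2 -25.6 14.8" --turn '[0, 0, 0, 0, 0, 0, 0, 0, 0, 0]' --grip '[0.45, 0.45, 0.45, 0.45, 0.45, 0.45, 0.45, 0.45, 0.45, 0.45]'

```text
time: 19.7
position: [0.4417, -0.0399, 0.0325]
eef_rot: [0.998, -0.062, -0.008, -0.0]
contact_force: [0.9, -0.6, -0.2]
grip_width: 0.0487
grasp_force: 30.0
```

Emit:
arm_command --pt "0 0 0.3" --pt "0 0 0.6" --pt "0 0 0.9" --pt "0 0 0.9" --turn '[0, 0, 0, 0]' --grip '[0.45, 0.45, 0.45, 0.45]'

```text
time: 20.2
position: [0.4464, -0.0403, 0.0285]
eef_rot: [0.998, -0.062, -0.006, -0.0]
contact_force: [-0.3, 0.8, -0.2]
grip_width: 0.0488
grasp_force: 30.0
```

```bash
python3 -c "
from h import *
o=get_obs();print(o['qpos'].round(3),o['position'],o['contact_force'])"
```

```text
[-1.300e-02  8.950e-01  1.000e-03  2.216e+00 -5.600e-02  4.300e-02
 -1.651e+00] [ 0.44644687 -0.0403123   0.02846559] [-0.29915021  0.76964258 -0.19542036]
```

Emit:
arm_command --pt "1.5 0 -1" --pt "3 0 -1" --pt "4.5 0 -1" --pt "4.5 0 -1" --pt "4.5 0 -0.5" --pt "4.5 0 0" --pt "4.5 0 0.1" --pt "4.5 0 0.1" --turn '[0, 0, 0, 0, 0, 0, 0, 0]' --grip '[0.45, 0.45, 0.45, 0.45, 0.45, 0.45, 0.45, 0.45]'

```text
time: 21.2
position: [0.4902, -0.0459, 0.0261]
eef_rot: [0.998, -0.062, -0.008, -0.0]
contact_force: [0.1, 0.2, -0.2]
grip_width: 0.0484
grasp_force: 30.0
```

Emit:
arm_command --pt "0 0 0.2" --pt "0 0 0.4" --pt "0 0 0.6" --pt "0 0 0.6" --turn '[0, 0, 0, 0]' --grip '[0.45, 0.45, 0.45, 0.45]'

```text
time: 21.7
position: [0.4908, -0.0459, 0.0206]
eef_rot: [0.998, -0.062, -0.007, -0.0]
contact_force: [-0.5, 0.7, 3.9]
grip_width: 0.0487
grasp_force: 30.0
```

```bash
python3 -c "
from h import *
o=get_obs();print(o['qpos'].round(3),o['position'],o['contact_force'])
p,d=capture('scene');cv2.imwrite('pics/tb.png',cv2.resize(p[170:270,260:360],(600,600),interpolation=cv2.INTER_CUBIC))"
```

```text
[-0.004  0.92   0.008  2.085 -0.051  0.15  -1.645] [ 0.49076017 -0.04593138  0.02062784] [-0.51806819  0.74166413  3.92236077]
```

View pics/tb.png

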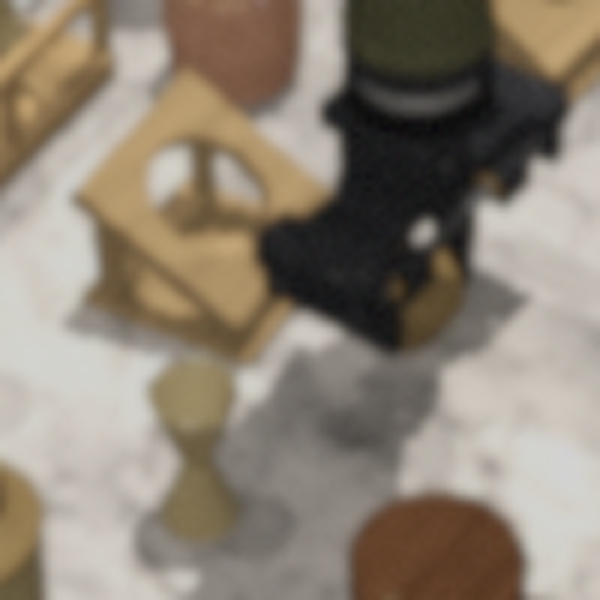

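Emit:
arm_command --pt "0.25 0 0.15" --pt "0.5 0 0.3" --pt "0.75 0 0.45" --pt "1 0 0.6" --pt "1.25 0 0.75" --pt "1.25 0 0.75" --turn '[0, 0, 0, 0, 0, 0]' --grip '[0.45, 0.45, 0.45, 0.45, 0.45, 0.45]'

```text
time: 22.5
position: [0.5019, -0.0479, 0.0131]
eef_rot: [0.998, -0.062, -0.008, 0.0]
contact_force: [-0.9, -1.1, 8.1]
grip_width: 0.0486
grasp_force: 30.0
```

Emit:
arm_command --pt "0.15 0 0.15" --pt "0.3 0 0.25" --pt "0.4 0 0.3" --pt "0.4 0 0.3" --turn '[0, 0, 0, 0]' --grip '[0.45, 0.45, 0.45, 0.45]'

```text
time: 23.0
position: [0.5051, -0.0483, 0.01]
eef_rot: [0.998, -0.062, -0.009, 0.0]
contact_force: [-3.1, -0.1, 8.6]
grip_width: 0.0487
grasp_force: 30.0
```

```bash
python3 -c "
from h import *
o=get_obs();print(o['qpos'].round(3),o['position'],o['contact_force'])
p,d=capture('scene');cv2.imwrite('pics/tc.png',cv2.resize(p[170:270,260:360],(600,600),interpolation=cv2.INTER_CUBIC))"
```

```text
[-1.000e-03  9.460e-01  1.000e-02  2.039e+00 -4.900e-02  1.740e-01
 -1.642e+00] [ 0.50509244 -0.0482994   0.0100222 ] [-3.07681297 -0.13658996  8.64462037]
```

View pics/tc.png

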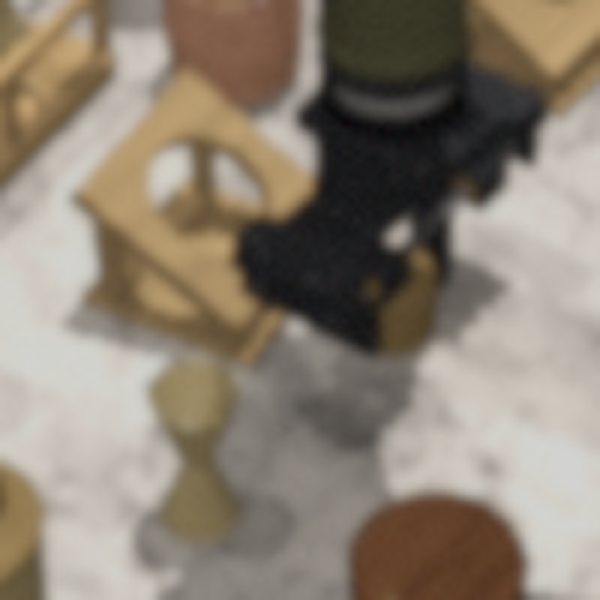

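Emit:
arm_command --pt "0.1 0 0.1" --pt "0.2 0 0.2" --pt "0.2 0 0.2" --pt "0.2 0 0.1" --pt "0.2 0 0.1" --pt "0.2 0 0.1" --pt "0.2 0 0" --turn '[0, 0, 0, 0, 0, 0, 0]' --grip '[0.45, 0.45, 0.45, 0.58, 0.6, 0.9, 1]'

```text
time: 23.92
position: [0.5086, -0.0482, 0.0092]
eef_rot: [0.998, -0.062, -0.007, -0.0]
contact_force: [-0.4, 0.6, -0.7]
grip_width: 0.0708
grasp_force: 0.0
```

Emit:
arm_command --pt "0 0 -1" --pt "0 0 -4" --pt "0 0 -7" --pt "0 0 -7" --turn '[0, 0, 0, 0]' --grip '[1, 1, 1, 1]'

```text
time: 24.42
position: [0.5112, -0.0485, 0.0817]
eef_rot: [0.998, -0.062, -0.005, -0.0]
contact_force: [0.1, 0.9, -0.1]
grip_width: 0.0882
grasp_force: 0.0
```

```bash
python3 - <<'E'
from fit import *
o=get_obs(); tcp=o["position"]; print(tcp.round(4),o["eef_rot"].round(4))
for n in ["scene","top"]:
    p,d=capture(n); w=cloud(n,d); cv2.imwrite(f"pics/cp_{n}.png",p)
    for r in trace(n,"cap")[:4]:
        m=r["mask"]&(d>0); c=np.median(w[m],0); print(n,round(r["p"],2),m.sum(),c.round(3))
        if np.hypot(*(c[:2]-[.508,-.048]))>.04: continue
        oo,y,e=fit(w[m],CAP,(.508,-.048,0),0,0.,False); print("  fit",oo.round(4),e.round(4),"maxz",w[m][:,2].max().round(3))
    w2=w[(np.hypot(w[...,0]-.508,w[...,1]+.048)<.035)&(w[...,2]>.012)&(w[...,2]<.055)]
    if len(w2)>40: oo,y,e=fit(w2,CAP,(.508,-.048,0),0,0.,False); print("  raw",len(w2),oo.round(4),e.round(4),w2[:,2].max().round(3))
E
```

```text
[ 0.5112 -0.0485  0.0817] [ 9.98e-01 -6.23e-02 -4.90e-03 -2.00e-04]
scene 0.65 194 [ 0.423 -0.366  0.037]
scene 0.64 244 [ 0.499 -0.037  0.039]
  fit [ 0.5056 -0.0504  0.0018] 0.001 maxz 0.051
scene 0.5 196 [ 0.414 -0.276  0.037]
  raw 218 [ 0.5056 -0.0503  0.0018] 0.001 0.051
top 0.7 263 [ 0.423 -0.289  0.043]
top 0.51 269 [ 0.43  -0.373  0.042]
top 0.36 246 [0.529 0.111 0.065]
```

Emit:
arm_command --pt "-0.2 0.1 0" --pt "-0.4 0.2 0.5" --pt "-0.4 0.2 3" --pt "-0.4 0.2 5.5" --pt "-0.4 0.2 7" --pt "-0.4 0.2 7.1" --pt "-0.4 0.2 7.1" --turn '[0, 0, 0, 0, 0, 0, 0]' --grip '[1, 1, 1, 1, 1, 1, 1]'

```text
time: 25.5
position: [0.5047, -0.0497, 0.0089]
eef_rot: [0.998, -0.062, -0.007, -0.0]
contact_force: [0.3, 0.4, 0.8]
grip_width: 0.0883
grasp_force: 0.0
```

Emit:
arm_command --pt "0 0 0" --pt "0 0 0" --pt "0 0 0" --pt "0 0 0" --pt "0 0 0" --pt "0 0 0" --pt "0 0 -1" --pt "0 0 -3" --turn '[0, 0, 0, 0, 0, 0, 0, 0]' --grip '[0.7, 0.6, 0.45, 0.45, 0.45, 0.45, 0.45, 0.45]'

```text
time: 26.5
position: [0.5043, -0.0497, 0.0388]
eef_rot: [0.998, -0.062, -0.008, -0.0]
contact_force: [-0.3, 0.4, -0.2]
grip_width: 0.049
grasp_force: 30.0
```

Emit:
arm_command --pt "0 0 -4" --pt "0 0 -9" --pt "0.1 -1 -14" --pt "0.1 -5 -19" --pt "0.2 -10 -21" --pt "0.2 -15 -21" --pt "0.3 -20 -21" --pt "0.3 -25 -21" --pt "0.4 -29 -21" --pt "0.4 -31.4 -21" --turn '[0, 0, 0, 0, 0, 0, 0, 0, 0, 0]' --grip '[0.45, 0.45, 0.45, 0.45, 0.45, 0.45, 0.45, 0.45, 0.45, 0.45]'

```text
time: 27.75
position: [0.55, 0.2638, 0.2485]
eef_rot: [0.998, -0.061, -0.008, -0.001]
contact_force: [0.6, 0.0, -0.6]
grip_width: 0.0487
grasp_force: 30.0
```

Emit:
arm_command --pt "0 0 0" --pt "0 0 0" --turn '[0, 0]' --grip '[0.45, 0.45]'

```text
time: 28.0
position: [0.5507, 0.259, 0.2484]
eef_rot: [0.998, -0.063, -0.007, 0.001]
contact_force: [-1.1, -0.6, -0.7]
grip_width: 0.0488
grasp_force: 30.0
```

```bash
cat > m3.py <<'E'
from fit import *
o=get_obs(); tcp=o["position"]; print(tcp.round(4),o["eef_rot"].round(4),o["contact_force"].round(2))
for n in ["scene","top"]:
    p,d=capture(n); w=cloud(n,d); cv2.imwrite(f"pics/e_{n}.png",p)
    for l,prof,o0 in [("strainer_top",TOP,np.array([.55,.262,.1345])),("cap",CAP,tcp-[0,0,.009])]:
        for r in trace(n,l)[:3]:
            m=r["mask"]&(d>0); c=np.median(w[m],0)
            if m.sum()<40 or np.hypot(*(c[:2]-o0[:2]))>.05 or abs(c[2]-o0[2]-.025)>.05: continue
            P=w[m]
            def f(q): a=np.array([q[3],q[4],1]); a/=np.linalg.norm(a); return dist(*rz(P,q[:3],a),prof)
            s=least_squares(f,[*o0,0,0],loss="soft_l1",f_scale=.003,diff_step=1e-3,x_scale=[.01]*3+[.3]*2)
            oo,y,e=fit(P,prof,o0,0,0.,False)
            print(n,l,round(r["p"],2),m.sum(),oo.round(4),e.round(4),"free",s.x[:3].round(4),"tilt",np.degrees(s.x[3:]).round(1))
E
python3 m3.py
```

```text
[0.5507 0.259  0.2484] [ 9.98e-01 -6.31e-02 -7.40e-03  7.00e-04] [-1.14 -0.62 -0.67]
scene cap 0.75 338 [0.5521 0.2575 0.2413] 0.0008 free [0.5521 0.2575 0.2413] tilt [-0.1 -0.1]
top strainer_top 0.51 155 [0.5507 0.2583 0.1352] 0.0017 free [0.5482 0.2573 0.1512] tilt [-44.1  -3.8]
```

Emit:
arm_command --pt "-0.2 -0.2 0" --pt "-0.3 -0.3 1" --pt "-0.3 -0.3 2.5" --pt "-0.3 -0.3 2.5" --pt "-0.3 -0.3 2.5" --pt "-0.3 -0.3 2.5" --turn '[0, 0, 0, 0, 0, 0]' --grip '[0.45, 0.45, 0.45, 0.45, 0.45, 0.45]'

```text
time: 29.05
position: [0.5483, 0.2645, 0.2237]
eef_rot: [0.998, -0.062, -0.007, -0.0]
contact_force: [-1.1, -0.3, -0.1]
grip_width: 0.0489
grasp_force: 30.0
```

```bash
python3 m3.py; python3 -c "
from h import *
p=cv2.imread('pics/e_scene.png');cv2.imwrite('pics/e1.png',cv2.resize(p[190:310,190:310],(600,600),interpolation=cv2.INTER_CUBIC))"
```

```text
[0.5483 0.2645 0.2237] [ 9.98e-01 -6.23e-02 -6.80e-03 -3.00e-04] [-1.14 -0.28 -0.12]
scene cap 0.79 337 [0.5494 0.2626 0.2164] 0.0007 free [0.5493 0.2618 0.2164] tilt [0.1 2.1]
top cap 0.64 55 [0.5476 0.2354 0.2168] 0.0016 free [0.5417 0.2215 0.28  ] tilt [326.4 744.2]
```

View pics/e1.png

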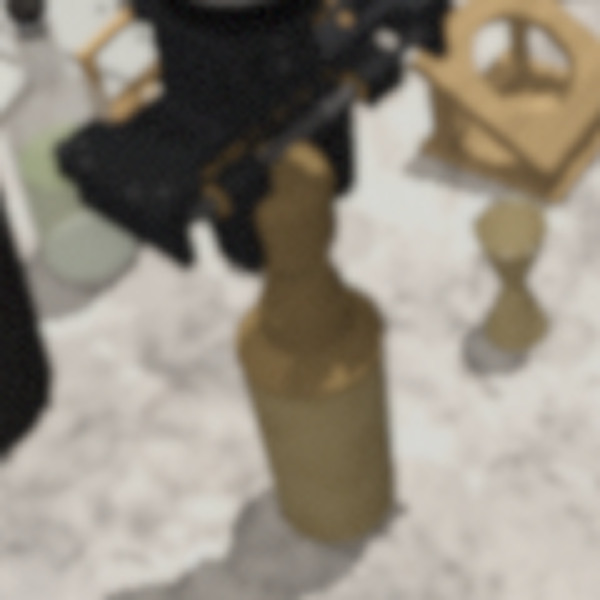

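Emit:
arm_command --pt "0 0.15 0.5" --pt "0 0.15 1.2" --pt "0 0.15 2" --pt "0 0.15 2.8" --pt "0 0.15 3.4" --pt "0.05 0.15 3.8" --pt "0.05 0.15 4" --pt "0.05 0.15 4" --turn '[0, 0, 0, 0, 0, 0, 0, 0]' --grip '[0.45, 0.45, 0.45, 0.45, 0.45, 0.45, 0.45, 0.45]'

```text
time: 30.35
position: [0.5477, 0.263, 0.1834]
eef_rot: [0.998, -0.062, -0.007, -0.0]
contact_force: [0.4, 0.2, -0.2]
grip_width: 0.0485
grasp_force: 30.0
```

Emit:
arm_command --pt "0 0 0.2" --pt "0 0 0.4" --pt "0 0 0.5" --pt "0 0 0.5" --turn '[0, 0, 0, 0]' --grip '[0.45, 0.45, 0.45, 0.45]'

```text
time: 30.85
position: [0.5478, 0.263, 0.1789]
eef_rot: [0.998, -0.062, -0.007, -0.0]
contact_force: [-0.9, -0.8, 4.1]
grip_width: 0.0485
grasp_force: 30.0
```

Contact at the expected seating height. Press a little, then release and retreat.

Emit:
arm_command --pt "0 0 0.15" --pt "0 0 0.25" --pt "0 0 0.25" --turn '[0, 0, 0]' --grip '[0.45, 0.45, 0.45]'

```text
time: 31.22
position: [0.5489, 0.2632, 0.1787]
eef_rot: [0.998, -0.062, -0.006, -0.001]
contact_force: [-3.4, -1.4, 17.7]
grip_width: 0.0488
grasp_force: 30.0
```

Emit:
arm_command --pt "0 0 -0.2" --pt "0 0 -0.2" --pt "0 0 -0.2" --pt "0 0 -0.2" --pt "0 0 -0.2" --pt "0 0 -0.2" --pt "0 0 -2" --pt "0 0 -5" --pt "0 0 -9" --pt "0 0 -9" --turn '[0, 0, 0, 0, 0, 0, 0, 0, 0, 0]' --grip '[0.45, 0.58, 0.62, 0.9, 1, 1, 1, 1, 1, 1]'

```text
time: 32.48
position: [0.5508, 0.2637, 0.269]
eef_rot: [0.998, -0.062, -0.004, -0.002]
contact_force: [0.2, -0.9, 0.5]
grip_width: 0.0883
grasp_force: 0.0
```

```bash
sed -i 's/tcp-\[0,0,.009\]/np.array([.55,.262,.1705])/' m3.py; sed -i 's/,TOP,np/,TOP[:5],np/' m3.py; python3 m3.py; python3 -c "
from h import *
p=cv2.imread('pics/e_scene.png');cv2.imwrite('pics/e2.png',cv2.resize(p[190:310,190:310],(600,600),interpolation=cv2.INTER_CUBIC))"
```

```text
[0.5508 0.2637 0.269 ] [ 0.998  -0.0623 -0.0042 -0.0019] [ 0.16 -0.9   0.52]
scene strainer_top 0.58 360 [0.5495 0.2608 0.1363] 0.0009 free [0.5494 0.261  0.1361] tilt [ 0.4 -0.8]
scene cap 0.97 461 [0.5493 0.261  0.1716] 0.0008 free [0.5492 0.26   0.1717] tilt [0.3 3. ]
top cap 0.69 168 [0.551  0.2622 0.1698] 0.0014 free [0.5521 0.2616 0.1696] tilt [-2.6  2.6]
```

View pics/e2.png

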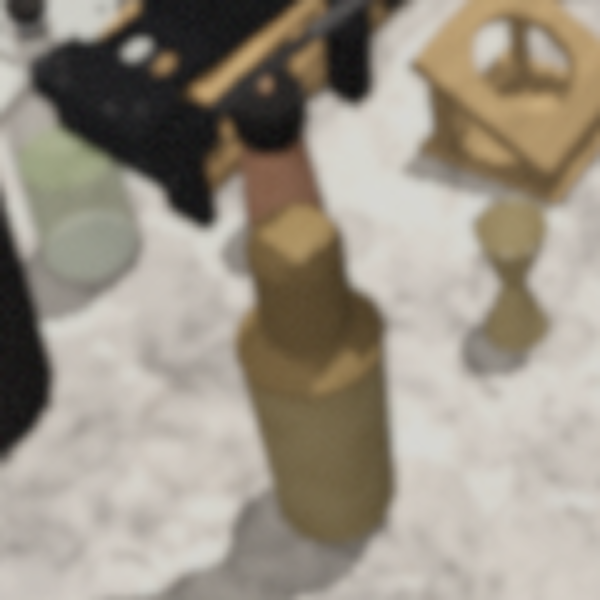

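The cap (px 300,285) sits square on the nose. It measures 35 mm above the flange against 36 mm nominal, concentric within 0.5 mm, and the gripper is clear. Handing in.

```bash
python3 -c "
from bench import *
print(sign_off())"
```

```text
the job is handed in; nothing more can be done
None
```

I seated the strainer top in the shaker's mouth and the cap over its nose, with the shaker still upright in place. I then handed the job in at about 32.5 s; the hand-in gave no verdict.

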